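Rack the rework nozzles by size

ROBOT

A 7-joint arm with a two-finger parallel gripper is mounted at the origin on the work surface. World frame = base frame: x ahead of the robot, y to its left, z up, the work surface at z = 0. Lengths are in m, angles in rad, forces in N, time in s.
With the tool pointing down it reaches from about 0.425 to 0.95 m from the base axis. Payload 4.7 kg.
Tool frame: the origin (TCP) lies between the finger pads; the fingertips stand 8 mm ahead of it and the grasp point (between the pads) lies 11 mm behind it; z points along the fingers, y is the line along which they close (so a half turn about z gives the same grasp; the last joint's range is limited). The gripper opens to 87 mm and grips with 3 to 60 N. Pads are 19 mm wide; open, the fingers measure 117 mm over their backs; the gripper's body (75 mm by 190 mm) begins 51 mm behind the grasp point.
Start: joints at [1.078, 0.469, -0.049, 1.532, 0.024, 1.141, -0.082], TCP at [0.302, -0.604, 0.231] pointing down, gripper open.
Joint ranges: [-2.59, 2.59], [-0.33, 1.99], [-1.39, 1.29], [0.1, 2.45], [-1.04, 4.18], [0.21, 1.99], [-2.66, 2.66]. Speed limits (rad/s): [2.57, 2.57, 3.14, 3.14, 3.14, 3.14, 3.14].

INTERFACE

Orientations are given as a rotation vector (axis times angle).
In Python, from workcell import telemetry, vision, order gives the robot as it stands.
- The arm moves only by the tool apply_moves, never from a script. Its argument "plan" is a list of rows, each a list of 5 numbers: the shift along the tool's x, y, z in mm, then the turn about the tool's z in rad, then the opening, from 0 (shut) to 1 (fully open). In form: [[tx, ty, tz, twist, claw], ...]. A call has 1 to 12 rows; each row shifts and turns the commanded pose from where the row before left it, along the tool's axes as they then stand; what a row does not reach is not made up. A row lasts 1/8 s, in which the tool goes at most 62.5 mm and 10.7 degrees, less where a joint would pass 70% of its speed; a pose out of reach is approached as far as the arm can. A call with a gripper value outside its range is refused whole. The fingers move at their own pace and stop on an object; "grip_force" is the grip in N (left out, the last holds). Time passes only in rows, so rows that do not move let the fingers close. It gives the time, the measured TCP pose, the force, the opening and the grip force at its end, in the units of the state.
- telemetry.read_state(): the state, without advancing time (a new reading comes with each control period).
- vision.snapshot(name): name is "scene" or "top"; returns (picture, depth): 480x640x3 uint8, red, green, blue; 480x640 float32, m along the optical axis (not along the pixel's ray), 0 where there is no reading.
- vision.calibration(name): a dict with "camera_matrix" (3x3 intrinsics, pixels), "R" (3x3) and "t" (3): a world point X has camera coordinates R X + t. Camera axes: x right, y down, z forward; pixel columns grow to the right and rows downward; lengths in m; the calibration is good to about 2 mm. A picture is of the moment at which its call begins. calibration takes no time and is no camera call.
- order.finish_job(): hands the job in; it is judged then, once.
The state is a dict: "time": time; "q": joint angles; "dq": joint speeds; "effort": joint torques, N m; "ee_pos": TCP position; "orientation": TCP orientation; "ft_force": force on the tool from outside, world axes, zero at the start; "wrist_torque": the same for the moment, N m; "gripper_width": finger opening in m; "grip_force": force on a finger pad.
Only numpy, scipy, OpenCV 4.12 (cv2) and the standard library are available. Lean on these libraries where they do the work, as an engineer would, in place of code of your own. Each camera call takes 0.05 s, during which the arm holds its last target. There are 200 camera calls.

TASK

Put the four cold hot-air nozzles away on their stand in order of size: the smallest over the stud at the narrow end, then the next larger, and so on up to the largest at the wide end, each standing upright and flat on the plate and centred on its stud. Set them down rather than dropping them, and leave the flux bottle and the screwdriver where they are.

Things in the scene. Friction and masses are not known exactly. Their poses are not given: they have to be found in the camera images.
- nozzle_s: Smallest of four loose steel nozzles: square hood 26 x 26 mm, 20 mm high, mouth down, walls 2 mm; on its flat roof a central round collar 24 mm in diameter, 28 mm tall, hollow; 48 mm high in all. The four differ only in hood size. Stands on the 2 mm blue mat. Origin: centre of the mouth's lower edge; z up, x and y square to the hood.
- nozzle_m: Second smallest of four loose steel nozzles: square hood 36 x 36 mm, 20 mm high, mouth down, walls 2 mm; on its flat roof a central round collar 24 mm in diameter, 28 mm tall, hollow; 48 mm high in all. The four differ only in hood size. Stands on the 2 mm blue mat. Origin: centre of the mouth's lower edge; z up, x and y square to the hood.
- nozzle_l: Second largest of four loose steel nozzles: square hood 47 x 47 mm, 20 mm high, mouth down, walls 2 mm; on its flat roof a central round collar 24 mm in diameter, 28 mm tall, hollow; 48 mm high in all. The four differ only in hood size. Stands on the 2 mm blue mat. Origin: centre of the mouth's lower edge; z up, x and y square to the hood.
- nozzle_xl: Largest of four loose steel nozzles: square hood 60 x 60 mm, 20 mm high, mouth down, walls 2 mm; on its flat roof a central round collar 24 mm in diameter, 28 mm tall, hollow; 48 mm high in all. The four differ only in hood size. Stands on the 2 mm blue mat. Origin: centre of the mouth's lower edge; z up, x and y square to the hood.
- stud_s: Stud at the narrow end of the stand: upright dark pin 6 mm thick, 12 mm high, goes inside the 26 mm nozzle's hood. Origin: its foot, on the upper face of the stand's plate; z up, y along the row to the wide end. Stand: fixed aluminium plate 6 mm thick, 282 mm long, widening in steps, 40 mm wide here, a 26 mm square engraved round the stud. Studs are 60, 70, 84 mm apart from the narrow end on.
- stud_m: Stud second from the narrow end: upright dark pin 6 mm thick, 12 mm high, goes inside the 36 mm nozzle's hood. Origin: its foot, on the upper face of the stand's plate; z up, y along the row to the wide end. Stand: fixed aluminium plate 6 mm thick, 282 mm long, widening in steps, 54 mm wide here, a 36 mm square engraved round the stud. Studs are 60, 70, 84 mm apart from the narrow end on.
- stud_l: Stud second from the wide end: upright dark pin 6 mm thick, 12 mm high, goes inside the 47 mm nozzle's hood. Origin: its foot, on the upper face of the stand's plate; z up, y along the row to the wide end. Stand: fixed aluminium plate 6 mm thick, 282 mm long, widening in steps, 68 mm wide here, a 47 mm square engraved round the stud. Studs are 60, 70, 84 mm apart from the narrow end on.
- stud_xl: Stud at the wide end of the stand: upright dark pin 6 mm thick, 12 mm high, goes inside the 60 mm nozzle's hood. Origin: its foot, on the upper face of the stand's plate; z up, y along the row to the wide end. Stand: fixed aluminium plate 6 mm thick, 282 mm long, widening in steps, 88 mm wide here, a 60 mm square engraved round the stud. Studs are 60, 70, 84 mm apart from the narrow end on.
- flux_bottle: White plastic flux bottle standing upright on the mat, 34 mm in diameter, 75 mm high; a bystander. Origin: centre of its underside, z up.
- screwdriver: Blue-handled screwdriver lying on the mat beyond the stand, 170 mm long; a bystander. Origin: under the middle of its length; x along the blade.
Things that resemble listed ones, but are neither listed nor needed, are in the scene too. What is shaped like the nozzle_s but orange is not meant.

How it is judged:
At the end, for the whole second after the job is handed in: Each of the four nozzles stands over its own stud (smallest at the narrow end to largest at the wide end), its centre within 12 mm of the stud's, its mouth on the plate (within 4 mm in height), upright within 0.1 rad, and at rest (horizontal distance between nozzle_s and stud_s below 0.012 m and z of nozzle_s in the frame of stud_s between -0.004 and 0.004 m and angle between each of nozzle_s, nozzle_m, nozzle_l, nozzle_xl's own z axis and vertical below 0.1 rad and linear speed of each of nozzle_s, nozzle_m, nozzle_l, nozzle_xl below 0.02 m/s and angular speed of each of nozzle_s, nozzle_m, nozzle_l, nozzle_xl below 0.2 rad/s and horizontal distance between nozzle_m and stud_m below 0.012 m and z of nozzle_m in the frame of stud_m between -0.004 and 0.004 m and horizontal distance between nozzle_l and stud_l below 0.012 m and z of nozzle_l in the frame of stud_l between -0.004 and 0.004 m and horizontal distance between nozzle_xl and stud_xl below 0.012 m and z of nozzle_xl in the frame of stud_xl between -0.004 and 0.004 m); the robot touches nothing.
It fails at once if a nozzle is dropped or knocked flying (faster than 0.6 m/s with no finger touching it) ((linear speed of nozzle_s above 0.6 m/s and contact force between the fingers and nozzle_s below 0.05 N) or (linear speed of nozzle_m above 0.6 m/s and contact force between the fingers and nozzle_m below 0.05 N) or (linear speed of nozzle_l above 0.6 m/s and contact force between the fingers and nozzle_l below 0.05 N) or (linear speed of nozzle_xl above 0.6 m/s and contact force between the fingers and nozzle_xl below 0.05 N)).
It fails at once if the flux bottle is shifted more than 20 mm or tipped (distance of flux_bottle from where it was at the start of the episode above 0.02 m or angle between flux_bottle's own z axis and vertical above 0.35 rad).
It fails at once if the screwdriver is shifted more than 20 mm (distance of screwdriver from where it was at the start of the episode above 0.02 m).
It also fails if it takes over 88 s, if anything falls off the work surface, if the arm or the gripper's body presses on something with over 40 N, if the wrist force passes 120 N, or if a joint passes its speed limit or range.

## Working session

There is one attempt and no reset: what is moved stays moved. The work goes in short steps, Python scripts to look and compute and a tool call to move; the robot and the scene stay as the last step left them, time stands still between calls to the robot, and variables do not carry over. Pictures are saved under pics/ and viewed, at most 14 in all, crops included, and the job is handed in when it is done.

Besides the shell and the picture viewer there is one more tool, called after "Request:" as name(argument=value, ...), one argument or row to a line, values as JSON. apply_moves: Moves the arm, as the interface text tells. Its arguments: {"type":"object","properties":{"plan":{"type":"array","items":{"type":"array","items":{"type":"number"}}},"grip_force":{"type":"number"}},"required":["plan"]}

```bash
mkdir -p pics; python3 - <<'E'
from workcell import telemetry, vision
import cv2,numpy as np
for n in("scene","top"):
    p,d=vision.snapshot(n); cv2.imwrite(f"pics/{n}0.png",p[:,:,::-1]); np.save(f"{n}d.npy",d); np.save(f"{n}p.npy",p)
    c=vision.calibration(n); print(n,np.round(c["camera_matrix"],1).tolist(),np.round(c["R"],3).tolist(),np.round(c["t"],3))
s=telemetry.read_state();print({k:np.round(v,3).tolist() for k,v in s.items()})
E
```

```text
scene [[526.4, 0.0, 319.4], [0.0, 526.4, 238.8], [0.0, 0.0, 1.0]] [[0.798, 0.603, -0.002], [0.373, -0.497, -0.784], [-0.473, 0.624, -0.621]] [-0.441 -0.191  1.478]
top [[446.2, 0.0, 318.9], [0.0, 446.2, 241.7], [0.0, 0.0, 1.0]] [[-0.007, -1.0, -0.02], [-0.985, 0.01, -0.171], [0.171, 0.019, -0.985]] [-0.014  0.551  0.89 ]
{'time': 0.1, 'q': [1.078, 0.469, -0.049, 1.534, 0.024, 1.141, -0.082], 'dq': [0.0, -0.002, -0.001, -0.001, 0.0, 0.0, 0.001], 'effort': [0.0, -50.917, -0.082, -23.683, -0.062, 0.034, 0.0], 'ee_pos': [0.302, -0.603, 0.23], 'orientation': [-3.056, -0.722, 0.001], 'ft_force': [0.434, -0.344, 0.401], 'wrist_torque': [0.003, 0.048, 0.016], 'grip_force': 0.0, 'gripper_width': 0.087}
```

View pics/top0.png

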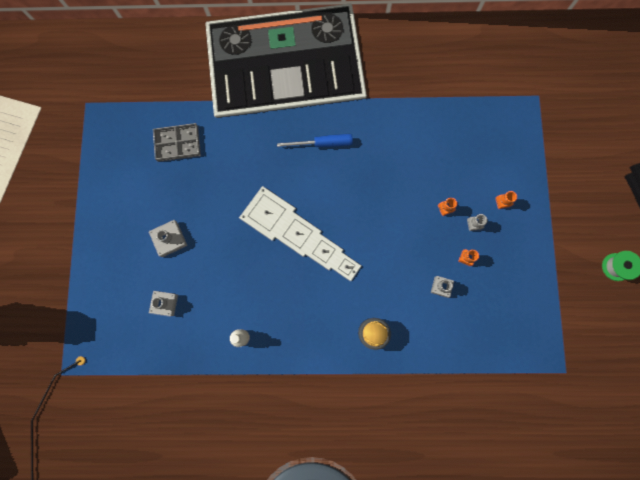

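View pics/scene0.png

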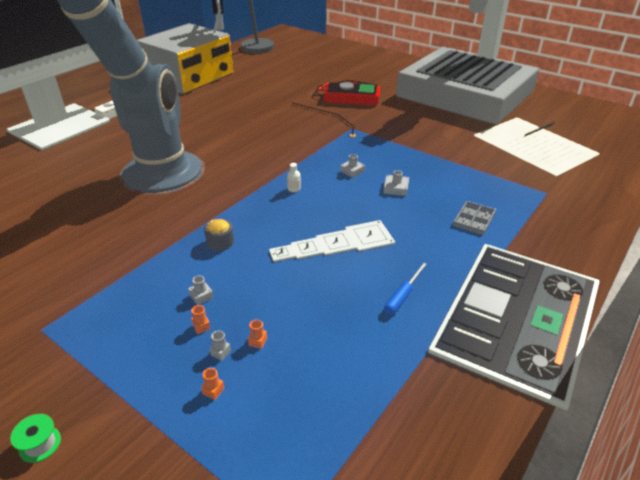

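The top view shows XL at (168,238), L at (163,303), M at (443,286) and S at (477,222). The studs run from (267,212) at the wide end to (348,267) at the narrow end. The bottle is at (240,338) and the screwdriver at (315,143).

```bash
cat > h.py <<'E'
import numpy as np,cv2
from workcell import telemetry,vision
def world(n,d):
    c=vision.calibration(n);K=np.array(c["camera_matrix"]);R=np.array(c["R"]);t=np.array(c["t"])
    v,u=np.mgrid[:480,:640]; P=np.stack([(u-K[0,2])/K[0,0]*d,(v-K[1,2])/K[1,1]*d,d],-1)
    return (P-t)@R
def pix(n,u,v,z):
    c=vision.calibration(n);K=np.array(c["camera_matrix"]);R=np.array(c["R"]);t=np.array(c["t"])
    r=R.T@np.linalg.solve(K,[u,v,1]);o=-R.T@t
    return o+r*(z-o[2])/r[2]
def proj(n,X):
    c=vision.calibration(n);p=np.array(c["camera_matrix"])@(np.array(c["R"])@X+np.array(c["t"]));return p[:2]/p[2]
E
python3 - <<'E'
from h import *
d=np.load("topd.npy");W=world("top",d)
print("mat z",np.median(W[150:200,380:430,2]))
for n,(u,v),s in(("xl",(168,238),60),("l",(163,303),47),("m",(443,286),36),("s",(477,222),26)):
    p=W[v-30:v+30,u-30:u+30].reshape(-1,3); c0=pix("top",u,v,.03)
    p=p[np.hypot(*(p-c0)[:,:2].T)<.05]
    col=p[(p[:,2]>.044)];roof=p[(p[:,2]>.014)&(p[:,2]<.03)]
    (c,r)=cv2.minEnclosingCircle((col[:,:2]*1000).astype(np.float32))
    print(n,"collar",len(col),col.mean(0).round(4),col[:,2].max().round(3),np.round(c,1),round(r,1),"roof",len(roof),np.median(roof[:,2]).round(4),cv2.minAreaRect((roof[:,:2]*1000).astype(np.float32)))
for q in((267,212),(299,234),(325,251),(348,267)):print(pix("top",*q,.008).round(4),W[q[1],q[0]].round(4))
p=np.load("topp.npy")[:,:,::-1]
cr=lambda x,y,w,h,s:cv2.resize(p[y:y+h,x:x+w],None,fx=s,fy=s,interpolation=cv2.INTER_CUBIC)
cv2.imwrite("pics/stand.png",cr(235,180,130,105,6))
a=cr(140,210,60,110,5);b=cr(420,180,90,110,5)
cv2.imwrite("pics/noz.png",np.hstack([a,b]))
E
```

```text
mat z 0.0013401268741625024
xl collar 53 [0.5691 0.3151 0.0481] 0.052 [569.1 314.8] 12.1 roof 674 0.0217 ((568.9603271484375, 314.90283203125), (61.17843246459961, 61.46826171875), 24.392681121826172)
l collar 56 [0.4267 0.3163 0.0487] 0.053 [427.5 317. ] 12.2 roof 389 0.0221 ((427.4314880371094, 317.5118713378906), (49.13092041015625, 46.70168685913086), 81.57637023925781)
m collar 52 [ 0.4585 -0.2784  0.0482] 0.052 [ 458.5 -278.4] 12.3 roof 194 0.0217 ((458.47076416015625, -278.1716613769531), (36.97813034057617, 36.51786422729492), 74.12556457519531)
s collar 48 [ 0.5959 -0.3589  0.0481] 0.052 [ 595.7 -358.7] 12.3 roof 90 0.022 ((594.6647338867188, -358.5394592285156), (24.636972427368164, 28.67702865600586), 0.48641374707221985)
[0.6262 0.0966 0.008 ] [0.6253 0.0961 0.0117]
[0.5757 0.0254 0.008 ] [0.575  0.0252 0.0119]
[ 0.5374 -0.0314  0.008 ] [ 0.5373 -0.0314  0.0084]
[ 0.5019 -0.0809  0.008 ] [ 0.5017 -0.0808  0.009 ]
```

View pics/stand.png

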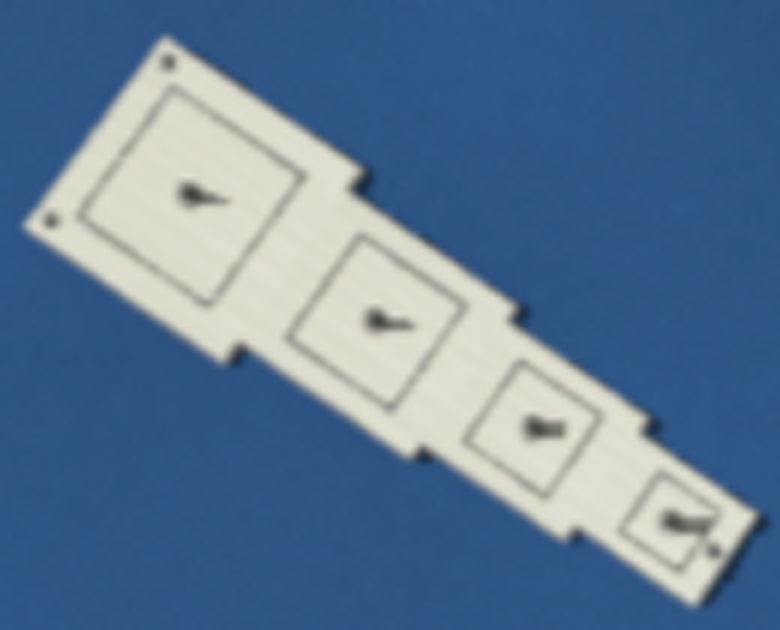

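View pics/noz.png

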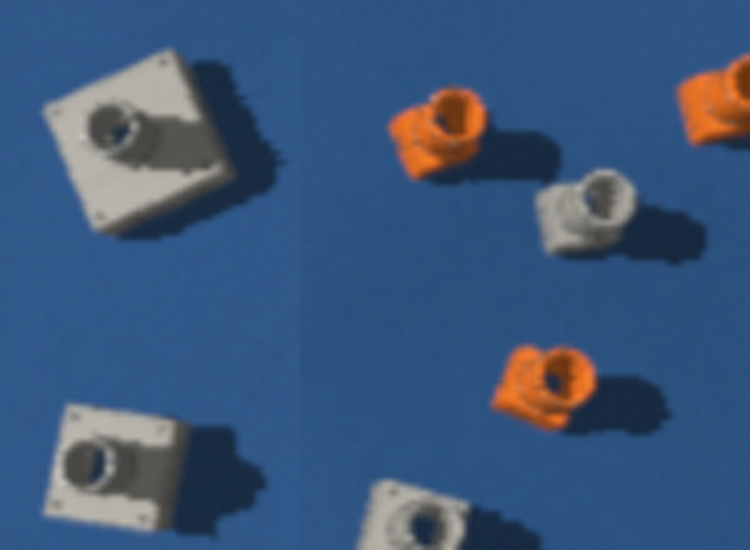

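```bash
python3 - <<'E'
from h import *
C=dict(xl=(191.5,196),l=(377,321.5),m=(533.5,428),s=(671,521))
P={k:pix("top",235+(x+.5)/6-.5,180+(y+.5)/6-.5,.008)[:2] for k,(x,y) in C.items()}
A=np.array([P[k] for k in("s","m","l","xl")]);D=np.array([0,60,130,214])/1000
ad=A-A.mean(0);dd=D-D.mean(); v=np.array([ad[:,0]@dd,ad[:,1]@dd]);u=v/np.linalg.norm(v)
print(A.round(4).tolist(),"scale",np.linalg.norm(v)/(dd@dd),"fit",(A.mean(0)+dd[:,None]*u).round(4).tolist())
d=np.load("scened.npy");W=world("scene",d)
for n,c in(("xl",(.569,.315)),("l",(.4275,.317)),("m",(.4585,-.2784)),("s",(.5957,-.3588))):
    p=W.reshape(-1,3);p=p[(np.hypot(p[:,0]-c[0],p[:,1]-c[1])<.035)&(p[:,2]>.044)]
    print(n,cv2.minEnclosingCircle((p[:,:2]*1000).astype(np.float32)),p[:,2].max())
for k,q in zip(("s","m","l","xl"),(A.mean(0)+dd[:,None]*u)):print(k,proj("scene",np.r_[q,.008]).round(1))
E
```

```text
[[0.5032, -0.0775], [0.5376, -0.0281], [0.5777, 0.0289], [0.6257, 0.0977]] scale 0.9985461584397929 fit [[0.5031, -0.0775], [0.5375, -0.0283], [0.5777, 0.029], [0.6258, 0.0978]]
xl ((571.1452026367188, 312.3738708496094), 14.819578170776367) 0.052819838450202175
l ((428.4075927734375, 312.99993896484375), 16.584009170532227) 0.05198778496110386
m ((461.2676086425781, -279.6447448730469), 13.576107025146484) 0.05281956431859606
s ((599.4566040039062, -360.45123291015625), 13.397172927856445) 0.05290961472349365
s [281.  251.5]
m [306.5 246.3]
l [335.5 240.3]
xl [369.2 233.4]
```

Request:
apply_moves(
  plan=[
    [0,0,0,-0.18,0.5],
    [0,0,0,-0.18,0.5],
    [0,0,0,-0.18,0.5],
    [0,0,0,-0.18,0.5],
    [0,0,0,-0.18,0.5],
    [0,0,0,-0.18,0.5],
    [0,0,0,-0.027,0.5],
    [0,0,0,0,0.5],
  ],
  grip_force=30,
)

```text
time: 1.1
ee_pos: [0.3018, -0.6036, 0.2303]
orientation: [-2.224, -2.219, -0.0]
ft_force: [-0.5, -0.1, -0.2]
gripper_width: 0.0437
grip_force: 0.0
```

Request:
apply_moves(
  plan=[
    [15,18,5,0,0.5],
    [30,36,12,0,0.5],
    [35,42,18,0,0.5],
    [35,42,18,0,0.5],
    [35,42,18,0,0.5],
    [35,42,18,0,0.5],
    [30,36,15,0,0.5],
    [20,24,10,0,0.5],
    [10,12,6,0,0.5],
    [0,0,0,0,0.5],
  ],
)

```text
time: 2.35
ee_pos: [0.5967, -0.3568, 0.1101]
orientation: [-2.218, -2.223, -0.0]
ft_force: [-0.2, 0.2, -0.3]
gripper_width: 0.0437
grip_force: 0.0
```

Request:
apply_moves(
  plan=[
    [-2,-1,15,0,0.5],
    [0,0,25,0,0.5],
    [0,0,20,0,0.5],
    [0,0,12,0,0.5],
    [0,0,4,0,0.5],
    [0,0,0,0,0.5],
    [0,0,0,0,0.2],
    [0,0,0,0,0.2],
    [0,0,0,0,0.2],
    [0,0,0,0,0.2],
  ],
)

```text
time: 3.6
ee_pos: [0.5954, -0.3608, 0.0351]
orientation: [2.221, 2.221, 0.0]
ft_force: [0.5, 0.4, 1.4]
gripper_width: 0.0232
grip_force: 30.0
```

Request:
apply_moves(
  plan=[
    [0,0,-10,0,0.2],
    [0,0,-25,0,0.2],
    [0,0,-25,0,0.2],
    [10,-3,-15,0,0.2],
    [25,-8,-5,0,0.2],
    [40,-13,0,0,0.2],
    [45,-15,0,0,0.2],
    [45,-15,0,0,0.2],
    [45,-15,0,0,0.2],
    [37,-12,0,0,0.2],
    [24,-8,0,0,0.2],
    [10,-3,0,0,0.2],
  ],
)

```text
time: 5.1
ee_pos: [0.502, -0.0777, 0.1147]
orientation: [-2.218, -2.224, 0.0]
ft_force: [-0.4, -0.4, -1.2]
gripper_width: 0.0228
grip_force: 30.0
```

Request:
apply_moves(
  plan=[
    [0,0,0,0,0.2],
    [0,0,0,0,0.2],
  ],
)

```text
time: 5.35
ee_pos: [0.5033, -0.0809, 0.1145]
orientation: [2.223, 2.219, -0.0]
ft_force: [0.5, -0.6, -0.2]
gripper_width: 0.0228
grip_force: 30.0
```

Request:
apply_moves(
  plan=[
    [0,0,10,0,0.2],
    [0,0,20,0,0.2],
    [0,0,20,0,0.2],
    [0,0,12,0,0.2],
    [0,0,6,0,0.2],
    [0,0,2,0,0.2],
    [0,0,2,0,0.2],
    [0,0,0,0,0.2],
  ],
)

```text
time: 6.35
ee_pos: [0.5033, -0.0797, 0.0429]
orientation: [2.221, 2.221, 0.001]
ft_force: [-1.0, -0.2, -0.3]
gripper_width: 0.0228
grip_force: 30.0
```

Request:
apply_moves(
  plan=[
    [0,0,1,0,0.2],
    [0,0,1,0,0.2],
    [0,0,0,0,0.2],
  ],
)

```text
time: 6.72
ee_pos: [0.5033, -0.0797, 0.0409]
orientation: [2.221, 2.221, 0.0]
ft_force: [-0.9, 0.2, 3.5]
gripper_width: 0.0228
grip_force: 30.0
```

Request:
apply_moves(
  plan=[
    [0,0,0,0,0.45],
    [0,0,0,0,0.5],
    [0,0,0,0,0.5],
    [0,0,-10,0,0.5],
    [0,0,-25,0,0.5],
    [0,0,-25,0,0.5],
    [-15,-5,-14,0,0.5],
    [-40,-9,0,0,0.5],
    [-50,-11,0,0,0.5],
    [-50,-11,0,0,0.5],
    [-33,-6,0,0,0.5],
    [-11,-3,0,0,0.5],
  ],
)

```text
time: 8.22
ee_pos: [0.4574, -0.281, 0.115]
orientation: [2.225, 2.217, -0.0]
ft_force: [-1.1, 0.1, -0.1]
gripper_width: 0.0435
grip_force: 0.0
```

Request:
apply_moves(
  plan=[
    [0,0,0,0,0.5],
  ],
)

```text
time: 8.35
ee_pos: [0.4581, -0.2783, 0.1148]
orientation: [-2.222, -2.221, -0.001]
ft_force: [-0.3, 0.7, -0.4]
gripper_width: 0.0436
grip_force: 0.0
```

```bash
python3 - <<'E'
from h import *
p,d=vision.snapshot("scene");cv2.imwrite("pics/s1.png",cv2.resize(p[130:400,140:460,::-1],None,fx=2,fy=2))
print(np.round(telemetry.read_state()["ee_pos"],4))
W=world("scene",d).reshape(-1,3);c=(.5031,-.0775)
q=W[(np.hypot(W[:,0]-c[0],W[:,1]-c[1])<.03)&(W[:,2]>.046)&(W[:,2]<.07)]
print(len(q),q[:,2].max() if len(q) else 0,cv2.minEnclosingCircle((q[:,:2]*1000).astype(np.float32)))
E
```

```text
[ 0.4585 -0.2772  0.1148]
86 0.06016892323614999 ((504.8641662597656, -80.03370666503906), 14.777384757995605)
```

View pics/s1.png

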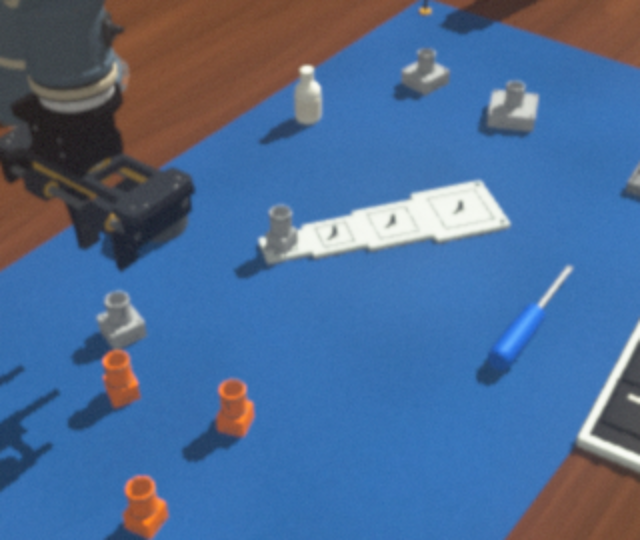

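S stands upright on the narrow end (crop pixel (280,230)), and M is at (120,320) below the gripper. Next I pick M.

Request:
apply_moves(
  plan=[
    [0,0,15,0,0.5],
    [0,0,25,0,0.5],
    [0,0,22,0,0.5],
    [0,0,13,0,0.5],
    [0,0,5,0,0.5],
    [0,0,0,0,0.5],
    [0,0,0,0,0.2],
    [0,0,0,0,0.2],
    [0,0,0,0,0.2],
    [0,0,0,0,0.2],
  ],
)

```text
time: 9.65
ee_pos: [0.4585, -0.279, 0.0351]
orientation: [2.221, 2.22, 0.001]
ft_force: [0.2, -0.2, 1.0]
gripper_width: 0.0231
grip_force: 30.0
```

Request:
apply_moves(
  plan=[
    [0,0,-10,0,0.2],
    [0,0,-25,0,0.2],
    [0,0,-25,0,0.2],
    [10,3,-18,0,0.2],
    [25,8,-7,0,0.2],
    [40,13,0,0,0.2],
    [45,14,0,0,0.2],
    [45,14,0,0,0.2],
    [40,13,0,0,0.2],
    [30,9,0,0,0.2],
    [16,5,0,0,0.2],
    [0,0,0,0,0.2],
  ],
)

```text
time: 11.15
ee_pos: [0.537, -0.0266, 0.1196]
orientation: [-2.219, -2.224, 0.0]
ft_force: [-0.0, -0.1, -1.4]
gripper_width: 0.0235
grip_force: 30.0
```

Request:
apply_moves(
  plan=[
    [0,0,0,0,0.2],
    [0,0,10,0,0.2],
    [0,0,20,0,0.2],
    [0,0,20,0,0.2],
    [0,0,14,0,0.2],
    [0,0,8,0,0.2],
    [0,0,3,0,0.2],
    [0,0,2,0,0.2],
    [0,0,0,0,0.2],
  ],
)

```text
time: 12.28
ee_pos: [0.5373, -0.0277, 0.0429]
orientation: [2.221, 2.221, 0.001]
ft_force: [-0.5, 0.6, -0.9]
gripper_width: 0.023
grip_force: 30.0
```

Request:
apply_moves(
  plan=[
    [0,0,1,0,0.2],
    [0,0,1,0,0.2],
    [0,0,0,0,0.2],
  ],
)

```text
time: 12.65
ee_pos: [0.5373, -0.0277, 0.041]
orientation: [2.221, 2.221, 0.0]
ft_force: [-0.8, -0.2, 3.0]
gripper_width: 0.023
grip_force: 30.0
```

Request:
apply_moves(
  plan=[
    [0,0,0,0,0.4],
    [0,0,0,0,0.5],
    [0,0,0,0,0.5],
    [0,0,-10,0,0.5],
    [0,0,-25,0,0.5],
    [0,0,-25,0,0.5],
    [10,-3,-20,0,0.5],
    [30,-10,-10,0,0.5],
    [45,-14,0,0,0.5],
    [50,-16,0,0,0.5],
    [50,-16,0,0,0.5],
    [50,-16,0,0,0.5],
  ],
)

```text
time: 14.15
ee_pos: [0.4616, 0.2088, 0.1314]
orientation: [2.221, 2.221, 0.002]
ft_force: [0.3, -0.5, -0.3]
gripper_width: 0.0437
grip_force: 0.0
```

Request:
apply_moves(
  plan=[
    [50,-16,0,0,0.5],
    [40,-13,0,0,0.5],
    [20,-6,0,0,0.5],
    [0,0,0,0,0.5],
    [0,0,0,0,0.5],
  ],
)

```text
time: 14.78
ee_pos: [0.4275, 0.3159, 0.1306]
orientation: [2.222, 2.219, -0.001]
ft_force: [-0.1, -0.5, -0.5]
gripper_width: 0.0436
grip_force: 0.0
```

Request:
apply_moves(
  plan=[
    [1,0,15,0,0.5],
    [0,0,28,0,0.5],
    [0,0,28,0,0.5],
    [0,0,16,0,0.5],
    [0,0,7,0,0.5],
    [0,0,2,0,0.5],
    [0,0,0,0,0.5],
    [0,0,0,0,0.2],
    [0,0,0,0,0.2],
    [0,0,0,0,0.2],
    [0,0,0,0,0.2],
  ],
)

```text
time: 16.15
ee_pos: [0.4274, 0.3185, 0.0349]
orientation: [2.221, 2.221, 0.001]
ft_force: [0.4, 0.4, 2.9]
gripper_width: 0.0229
grip_force: 30.0
```

Request:
apply_moves(
  plan=[
    [0,0,-10,0,0.2],
    [0,0,-28,0,0.2],
    [0,0,-30,0,0.2],
    [-8,4,-22,0,0.2],
    [-25,13,-10,0,0.2],
    [-40,21,0,0,0.2],
    [-45,23,0,0,0.2],
    [-45,23,0,0,0.2],
    [-45,24,0,0,0.2],
    [-40,21,0,0,0.2],
    [-26,14,0,0,0.2],
    [-14,7,0,0,0.2],
  ],
)

```text
time: 17.65
ee_pos: [0.5772, 0.0285, 0.1346]
orientation: [-2.224, -2.219, 0.001]
ft_force: [0.1, 0.1, -1.9]
gripper_width: 0.0227
grip_force: 30.0
```

Request:
apply_moves(
  plan=[
    [0,0,0,0,0.2],
    [0,0,0,0,0.2],
    [0,0,10,0,0.2],
    [0,0,25,0,0.2],
    [0,0,25,0,0.2],
    [0,0,18,0,0.2],
    [0,0,9,0,0.2],
    [0,0,3,0,0.2],
    [0,0,2,0,0.2],
    [0,0,0,0,0.2],
  ],
)

```text
time: 18.9
ee_pos: [0.5774, 0.0303, 0.0431]
orientation: [2.221, 2.221, 0.001]
ft_force: [-0.4, 0.5, -1.1]
gripper_width: 0.0229
grip_force: 30.0
```

Request:
apply_moves(
  plan=[
    [0,0,1,0,0.2],
    [0,0,1,0,0.2],
    [0,0,0,0,0.2],
  ],
)

```text
time: 19.27
ee_pos: [0.5772, 0.0303, 0.0409]
orientation: [2.221, 2.221, 0.0]
ft_force: [-0.4, -0.5, 1.0]
gripper_width: 0.0228
grip_force: 30.0
```

Request:
apply_moves(
  plan=[
    [0,0,0,0,0.4],
    [0,0,0,0,0.5],
    [0,0,0,0,0.5],
    [0,0,-10,0,0.5],
    [0,0,-25,0,0.5],
    [0,0,-25,0,0.5],
    [10,0,-20,0,0.5],
    [30,-1,-10,0,0.5],
    [50,-2,0,0,0.5],
    [50,-2,0,0,0.5],
    [50,-2,0,0,0.5],
    [50,-1,0,0,0.5],
  ],
)

```text
time: 20.78
ee_pos: [0.569, 0.2719, 0.1314]
orientation: [2.221, 2.221, 0.001]
ft_force: [0.4, 0.0, -0.3]
gripper_width: 0.0437
grip_force: 0.0
```

Request:
apply_moves(
  plan=[
    [30,0,0,0,0.5],
    [15,0,0,0,0.5],
    [0,0,0,0,0.5],
    [0,0,0,0,0.5],
    [0,0,0,0,0.5],
  ],
)

```text
time: 21.4
ee_pos: [0.5696, 0.3133, 0.1305]
orientation: [2.223, 2.218, -0.001]
ft_force: [0.6, 0.1, -0.2]
gripper_width: 0.0439
grip_force: 0.0
```

Request:
apply_moves(
  plan=[
    [0,0,15,0,0.5],
    [0,0,28,0,0.5],
    [0,0,28,0,0.5],
    [0,0,16,0,0.5],
    [0,0,7,0,0.5],
    [0,0,2,0,0.5],
    [0,0,0,0,0.5],
    [0,0,0,0,0.2],
    [0,0,0,0,0.2],
    [0,0,0,0,0.2],
    [0,0,0,0,0.2],
  ],
)

```text
time: 22.78
ee_pos: [0.5694, 0.3154, 0.035]
orientation: [2.221, 2.221, 0.001]
ft_force: [-0.1, -0.7, 0.9]
gripper_width: 0.0236
grip_force: 30.0
```

Request:
apply_moves(
  plan=[
    [0,0,-10,0,0.2],
    [0,0,-28,0,0.2],
    [0,0,-30,0,0.2],
    [-7,1,-22,0,0.2],
    [-20,5,-10,0,0.2],
    [-35,9,0,0,0.2],
    [-42,11,0,0,0.2],
    [-42,11,0,0,0.2],
    [-36,10,0,0,0.2],
    [-23,6,0,0,0.2],
    [-12,3,0,0,0.2],
    [0,0,0,0,0.2],
  ],
)

```text
time: 24.28
ee_pos: [0.6248, 0.0966, 0.1341]
orientation: [-2.224, -2.219, 0.002]
ft_force: [-0.4, -0.1, -1.5]
gripper_width: 0.0234
grip_force: 30.0
```

Request:
apply_moves(
  plan=[
    [0,0,0,0,0.2],
    [0,0,10,0,0.2],
    [0,0,25,0,0.2],
    [0,0,25,0,0.2],
    [0,0,18,0,0.2],
    [0,0,9,0,0.2],
    [0,0,3,0,0.2],
    [0,0,2,0,0.2],
    [0,0,0,0,0.2],
  ],
)

```text
time: 25.4
ee_pos: [0.6254, 0.0984, 0.0431]
orientation: [2.221, 2.221, 0.001]
ft_force: [-0.6, -0.0, -1.6]
gripper_width: 0.0233
grip_force: 30.0
```

Lower, release, lift, and move clear to the +y side.

Request:
apply_moves(
  plan=[
    [0,0,1,0,0.2],
    [0,0,1,0,0.2],
    [0,0,0,0,0.2],
  ],
)

```text
time: 25.78
ee_pos: [0.6252, 0.0983, 0.041]
orientation: [2.221, 2.221, 0.0]
ft_force: [-2.1, -0.1, 1.3]
gripper_width: 0.0235
grip_force: 30.0
```

Request:
apply_moves(
  plan=[
    [0,0,0,0,0.4],
    [0,0,0,0,0.5],
    [0,0,0,0,0.5],
    [0,0,-10,0,0.5],
    [0,0,-25,0,0.5],
    [0,0,-30,0,0.5],
    [15,-5,-30,0,0.5],
    [40,-10,-20,0,0.5],
    [50,-20,0,0,0.5],
    [50,-20,0,0,0.5],
    [50,-20,0,0,0.5],
    [50,-20,0,0,0.5],
  ],
)

```text
time: 27.28
ee_pos: [0.5294, 0.3549, 0.1565]
orientation: [2.221, 2.221, 0.002]
ft_force: [0.8, 0.7, 0.4]
gripper_width: 0.0437
grip_force: 0.0
```

Request:
apply_moves(
  plan=[
    [40,-10,0,0,0.5],
    [20,0,0,0,0.5],
    [0,0,0,0,0.5],
    [0,0,0,0,0.5],
  ],
)

```text
time: 27.78
ee_pos: [0.5215, 0.4108, 0.1553]
orientation: [2.224, 2.217, -0.002]
ft_force: [0.2, -0.1, -0.6]
gripper_width: 0.0434
grip_force: 0.0
```

```bash
python3 - <<'E'
from h import *
p,d=vision.snapshot("top");cv2.imwrite("pics/e.png",p[:,:,::-1])
W=world("top",d).reshape(-1,3)
for n,c in dict(s=(.5031,-.0775),m=(.5375,-.0283),l=(.5777,.029),xl=(.6258,.0978)).items():
    q=W[(np.hypot(W[:,0]-c[0],W[:,1]-c[1])<.025)&(W[:,2]>.05)&(W[:,2]<.07)]
    print(n,len(q),q[:,2].max().round(4),cv2.minEnclosingCircle((q[:,:2]*1000).astype(np.float32)))
E
```

```text
s 47 0.0594 ((501.9963684082031, -77.58503723144531), 12.154621124267578)
m 45 0.0589 ((535.7521362304688, -27.244977951049805), 12.258610725402832)
l 43 0.0588 ((575.856689453125, 29.67315673828125), 12.198753356933594)
xl 45 0.0595 ((623.8201293945312, 97.9451675415039), 12.27553653717041)
```

View pics/e.png

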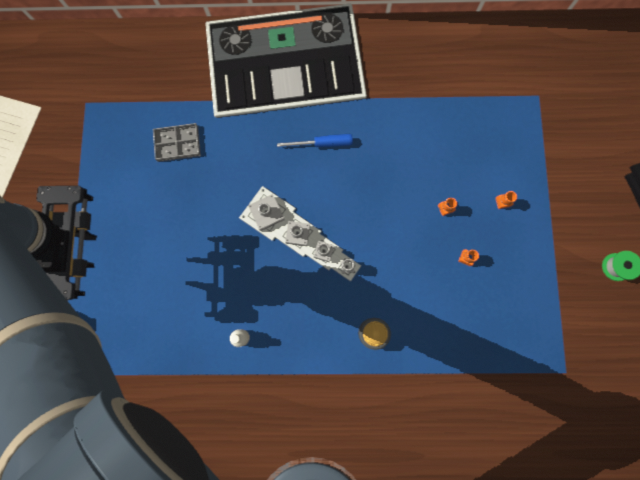

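The top view shows all four collars, from (265,208) to (348,264), within 2 mm of their studs. Their height is the same as on the mat plus about 6 to 7 mm, so they sit flat on the plate. The bottle (240,338) and screwdriver (315,143) haven't moved, and the arm is clear.

```bash
python3 -c "
from workcell import order;print(order.finish_job())"
```

```text
the job is handed in; nothing more can be done
None
```

All four nozzles are on their studs in size order, each collar measured within about 2 mm of its stud's centre, the bottle and screwdriver were not disturbed, and the job is handed in (no verdict was returned).

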